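Free the seized lock of the wear gauge and gauge the shoe

ROBOT

A 6-joint arm with a two-finger parallel gripper is mounted at the origin on the work surface. World frame = base frame: x ahead of the robot, y to its left, z up, the work surface at z = 0. Lengths are in mm, angles in degrees, forces in N, time in s.
With the tool pointing down it reaches from about 350 to 850 mm from the base axis. Payload 8.1 kg.
Tool frame: the origin (TCP) lies midway between the tips of the shut fingers; the grasp point (between the pads) lies 19 mm behind it; z points along the fingers, y is the line along which they close (so a half turn about z gives the same grasp; the last joint's range is limited). The gripper opens to 85 mm and grips with 20 to 120 N. Pads are 22 mm wide; open, the fingers measure 114 mm over their backs; the gripper's body (76 mm by 85 mm) begins 54 mm behind the grasp point. The pads swing forward as they close: fully open they stand 13 mm farther back than shut.
Start: joints at [-80.81, 7.471, 85.268, -0, 87.261, -4.893], TCP at [146.02, -581.965, 231.292] pointing down, gripper open.
Joint ranges: [-169.43, 169.43], [-51.17, 129.36], [1.28, 143.12], [-76.62, 256.62], [0, 156.53], [-152.29, 152.29]. Speed limits (degrees/s): [136.94, 136.94, 159.86, 180, 180, 180].

INTERFACE

Orientations are given as [roll, pitch, yaw] about the fixed x, y, z axes, in that order (R = Rz(yaw) Ry(pitch) Rx(roll)).
In Python, from bench import r gives the robot as it stands.
- The arm moves only by the tool send_rows, never from a script. Its argument "increments" is a list of rows, each a list of 6 numbers: the shift along the tool's x, y, z in mm, then the turn, a rotation vector about the tool's x, y, z in rad. A call has 1 to 5 rows; each row shifts and turns the commanded pose from where the row before left it, along the tool's axes as they then stand; what a row does not reach is not made up. A row lasts 1/8 s, in which the tool goes at most 62.5 mm and 10.7 degrees, less where a joint would pass 70% of its speed; a pose out of reach is approached as far as the arm can. A call is refused whole if a number of a shift passes 62.5 or a number of a turn 0.188, either way. A call with a gripper value outside its range is refused whole. "grip" is the closure, from -1 (fully open) to 1 (shut), set as the call begins (left out, the last holds). The fingers move at their own pace and stop on an object; "grip_force" is the grip in N (left out, the last holds). Time passes only in rows, so rows that do not move let the fingers close. It gives the time, the measured TCP pose, the force, the opening and the grip force at its end, in the units of the state.
- r.sense(): the state, without advancing time (a new reading comes with each control period).
- r.snapshot(name): name is "side" or "top" or "wrist"; returns a dict with "img" (384x512x3 uint8, blue, green, red), "z_map" (384x512 float32, mm along the optical axis (not along the pixel's ray), 0 where there is no reading), "fx", "fy", "cx", "cy" (pixels), "view" (4x4, takes a point from world to camera coordinates). Camera axes: x right, y down, z forward; pixel columns grow to the right and rows downward; lengths in mm; the calibration is good to about 2 mm. A picture is of the moment at which its call begins.
- r.hand_in(): hands the job in; it is judged then, once.
The state is a dict: "time": time; "joint_pos": joint angles; "qd": joint speeds; "joint_efforts": joint torques, N m; "tool_pos": TCP position; "tcp_rot": TCP orientation; "ft_force": force on the tool from outside, world axes, zero at the start; "wrist_torque": the same for the moment, N m; "finger_gap": finger opening in mm; "grip_force": force on a finger pad.
Only numpy, scipy, OpenCV 4.12 (cv2) and the standard library are available. Lean on these libraries where they do the work, as an engineer would, in place of code of your own. Each camera call takes 0.05 s, during which the arm holds its last target. There are 200 camera calls.

TASK

The locking knob of the wear gauge has seized: grip its red bar, break it loose with a firm anticlockwise twist and turn it on until it is fully open. Then press the lever's black pad down gently until the brass foot rests with light pressure on the worn copper shoe, never squashing it (stay well under 25 N on the shoe), and let go, leaving the foot resting there and everything else on the ledge where it stands.

Things in the scene. Friction and masses are not known exactly. Their poses are not given: they have to be found in the camera images.
- gauge: cast-iron wear gauge bolted to the ledge; base plate 190 x 270 x 20 mm. Origin on the ledge under the gauge. Its +z is up; its lever lies along its y axis, with the pivot fork at +y (110 mm from the origin, 150 mm up) and the press pad at -y.
- knob_grip (a point): centre of the locking knob's red bar: 64 mm long, 14 mm thick, 28 mm tall, on an 18 mm neck above a 46 mm square iron post (post top 153 mm, bar centre 180 mm above the ledge). The vertical turning axis runs through this point. The point's x axis lies along the bar, its y axis across the thickness.
- knob (a joint): turn of the knob, rad: 0 locked, grows anticlockwise seen from above, solid end stop (fully open) at 1.25; stays where left. Seized: about 0.55 N m breaks it loose (grip it firmly, some 60 N or more; a light grip slips round); it drags like this for 0.2 rad, lets go by about 0.3 rad and then turns freely (0.04 N m).
- bolt_tip (a point): tip of the steel lock bolt, 12 mm across, level, 137 mm above the ledge. It reaches from the knob's post under the lever's side lug and is drawn back 18 mm per rad of knob turn; until about 0.75 rad it keeps the lever from going down.
- lever_pad (a point): centre of the flat top of the black press pad (40 mm across, 14 mm thick) on the free end of the steel lever, 220 mm from the pivot; 178 mm above the ledge with the lever up. Its z axis is the pad's upward normal.
- lever (a joint): angle of the lever, rad: 0 up (level), grows as the pad goes down, stop at 0.42. Once unlocked it moves stiffly: about 1.5 N on the pad pushes it down, and it stays where it is left.
- foot: the gauge's measuring foot: a 20 mm brass ball on a sprung plunger (6 N per mm, 8 mm travel) under the middle of the lever, 110 mm from the pivot; origin at the lowest point of the ball, 110 mm above the ledge with the lever up. It comes down on the copper shoe; its force on the shoe is about twice the extra force on the pad.
- nest: dark steel nest on the gauge base, 50 x 100 x 34 mm, holding the upright copper shoe (22 mm thick, 80 mm long) to be gauged; origin under its centre, 20 mm above the ledge. The shoe's top is worn by an unknown amount, 60 to 72 mm above this origin: the lever meets it between about 0.16 and 0.30 rad, to be found by feel.
- insulator: brown glazed ribbed ceramic insulator, 68 mm across, 114 mm tall, standing near the gauge; origin under its centre
- horn: silver aluminium end horn, a curved 18 mm bar about 300 mm long lying near the gauge
- stand: slotted steel stand, 90 x 200 mm, with three vertical copper shoes (110 mm tall in all), on the far side of the ledge; origin under its centre
- tin: blue tin, 70 mm across, 90 mm tall, far side; origin under its centre
- collar: dark steel collar, 70 mm across, 30 mm high, far side; origin under its centre
- jar: amber glass jar, 60 mm across, 80 mm tall, far side; origin under its centre

How it is judged:
By the outcome, as a careful person would: the job done as asked, in the order asked, and still so for the second after the job is handed in, with the robot touching nothing.
It also fails if it takes over 64 s, if anything falls off the work surface, if the arm or the gripper's body presses on something with over 40 N, if the wrist force passes 120 N, or if a joint passes its speed limit or range.

## Working session

There is one attempt and no reset: what is moved stays moved. The work goes in short steps, Python scripts to look and compute and a tool call to move; the robot and the scene stay as the last step left them, time stands still between calls to the robot, and variables do not carry over. Pictures are saved under pics/ and viewed, at most 10 in all, crops included, and the job is handed in when it is done.

Besides the shell and the picture viewer there is one more tool, called after "Request:" by a JSON object that holds its "fn" and its "kwargs". send_rows: Moves the arm, as the interface text tells. Its arguments: {"type":"object","properties":{"increments":{"type":"array"},"grip":{"type":"number"},"grip_force":{"type":"number"}},"required":["increments"]}

```bash
mkdir -p pics
cat > h.py <<'E'
import numpy as np, cv2
from bench import r
def world(s):
    z=s["z_map"]; v,u=np.mgrid[:z.shape[0],:z.shape[1]]
    P=np.stack([(u-s["cx"])/s["fx"]*z,(v-s["cy"])/s["fy"]*z,z,np.ones_like(z)],-1)
    W=(P@np.linalg.inv(np.array(s["view"])).T)[...,:3]; W[z<=0]=np.nan; return W
E
python3 - <<'E'
from h import *
a=[]
for n in("top","side"):
    s=r.snapshot(n); np.savez(f"pics/{n}0.npz",**{k:np.array(v) for k,v in s.items()}); cv2.imwrite(f"pics/{n}0.png",s["img"])
    W=world(s); h=cv2.cvtColor(s["img"],cv2.COLOR_BGR2HSV)
    m=((h[...,0]<8)|(h[...,0]>172))&(h[...,1]>150)&(h[...,2]>60)
    N,l,st,c=cv2.connectedComponentsWithStats(m.astype(np.uint8))
    for i in range(1,N):
        if st[i,4]>30: print(n,st[i],np.nanmedian(W[l==i],0).round(1))
print(r.sense())
E
```

```text
top [ 288   38   68   55 2662] [1038.2 -123.9   34.8]
top [   3  103   74  142 8709] [651.3 672.1 161. ]
top [379 181  22  21 160] [ 617.9 -310.4   86.8]
top [394 183  12  12  95] [ 623.6 -332.2  114.1]
top [326 217  11  24 123] [ 506.7 -121.2  194. ]
side [ 210   96  112   58 3758] [652.  593.7 155.5]
side [216 224  31  18 376] [ 507.2 -127.4  186.8]
side [ 403  227  107   91 5017] [1026.5 -107.    57.2]
side [282 331  14  28 136] [ 600.5 -332.5   88.2]
side [293 333  25  41 352] [ 635.9 -353.7   87.6]
side [285 356  13  14  34] [ 602.8 -352.3   65.2]
{'time': 0.1, 'joint_pos': array([-8.08085268e+01,  7.51116085e+00,  8.53210998e+01,  2.12146497e-03,
        8.72609404e+01, -4.89107707e+00]), 'qd': array([ 0.06065416, -0.13442835, -0.04237317, -0.01746653, -0.04700481,
        0.07071712]), 'joint_efforts': array([-4.50810567e-04, -5.70951104e+01, -5.01946378e+01, -3.23681925e-04,
        8.03428120e-03, -1.33972850e-05]), 'tool_pos': array([ 145.97083922, -581.4850043 ,  230.36395464]), 'tcp_rot': array([-1.79907319e+02, -1.00576461e-02,  1.40824391e+01]), 'ft_force': array([-0.46823935,  0.95525083,  0.00616195]), 'wrist_torque': array([-0.00053888,  0.01999545,  0.03009008]), 'grip_force': 0.0, 'finger_gap': 85.58122981727321}
```

View pics/top0.png

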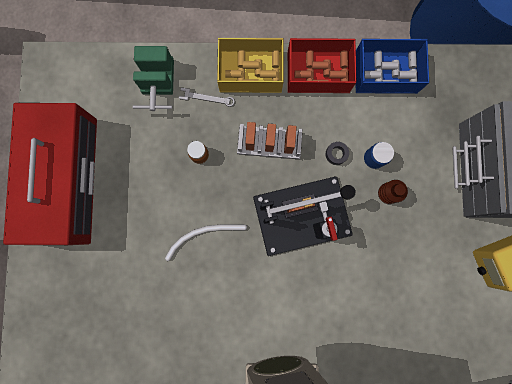

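View pics/side0.png

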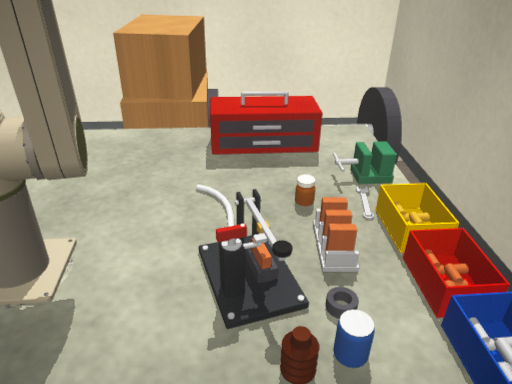

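The top view shows the gauge at about (303,215), the red bar at (331,229) and the black pad at (348,191). The pivot is at (268,211) and the insulator is near (393,191). In the side view the bar is at (231,233) and the pad at (283,248).

Run:
```python
from h import *
for n in("top","side"):
    s=np.load(f"pics/{n}0.npz"); W=world(s); im=s["img"]; h=cv2.cvtColor(im,cv2.COLOR_BGR2HSV)
    red=((h[...,0]<8)|(h[...,0]>172))&(h[...,1]>130)&(h[...,2]>50)
    reg=(abs(W[...,0]-515)<70)&(abs(W[...,1]+125)<70)
    m=red&reg&(W[...,2]>160)
    p=W[m]; 
    for z0,z1 in((160,189),(189,200)):
        q=p[(p[:,2]>z0)&(p[:,2]<z1)]
        if len(q)<9: continue
        c,(w,hh),a=cv2.minAreaRect(q[:,:2].astype(np.float32)); ev,E=np.linalg.eigh(np.cov(q[:,:2].T))
        print(n,"bar",len(q),q.mean(0).round(1),"rect",np.round(c,1),round(w,1),round(hh,1),round(a,1),"pca",np.degrees(np.arctan2(E[1,1],E[0,1])).round(1),q[:,2].max())
    d=(im.max(-1)<60)&(abs(W[...,0]-590)<50)&(abs(W[...,1]+165)<60)&(W[...,2]>165)&(W[...,2]<195)
    q=W[d]; print(n,"pad",len(q),np.median(q,0).round(1),q.min(0).round(1),q.max(0).round(1))
    # plate: dark, z 10..30
    d=(W[...,2]>13)&(W[...,2]<27)&(abs(W[...,0]-540)<170)&(abs(W[...,1]+60)<170)&(im.max(-1)<90)
    d=cv2.morphologyEx(d.astype(np.uint8),cv2.MORPH_OPEN,np.ones((3,3)))>0
    q=W[d]; c,wh,a=cv2.minAreaRect(q[:,:2].astype(np.float32)); print(n,"plate",len(q),np.round(c,1),np.round(wh,1),round(a,1))
    # lever bright, z 160-180
    d=(W[...,2]>155)&(W[...,2]<185)&(abs(W[...,0]-560)<80)&(abs(W[...,1]+60)<130)&(h[...,1]<60)&(h[...,2]>120)
    q=W[d]; 
    if len(q)>9:
        ev,E=np.linalg.eigh(np.cov(q[:,:2].T)); print(n,"lever",len(q),q.mean(0).round(1),np.degrees(np.arctan2(E[1,1],E[0,1])).round(1))
s=np.load("pics/top0.npz"); cv2.imwrite("pics/crop.png",cv2.resize(s["img"][165:265,240:420],None,fx=4,fy=4,interpolation=cv2.INTER_CUBIC))
```

```text
top bar 24 [ 508.  -114.9  180.8] rect [ 506.9 -115. ] 60.3 1.4 14.0 pca -166.0 188.1556042130096
top bar 116 [ 506.8 -121.1  193.9] rect [ 508.8 -121.3] 62.2 14.3 14.0 pca -165.4 198.19767092939605
top pad 172 [ 607.3 -166.7  178.1] [ 588.5 -186.4  167.7] [ 626.7 -149.1  182.9]
top plate 3647 [551.4 -64.8] [189.7 270.4] 14.0
top lever 400 [572.8 -56.5 158.3] 99.1
side bar 215 [ 509.7 -128.6  180.2] rect [ 509.8 -128.9] 62.7 11.2 6.6 pca -167.4 188.94042611934276
side bar 164 [ 507.  -125.8  193.4] rect [ 509.4 -123.1] 63.1 14.9 13.8 pca -168.1 197.1230968191078
side pad 256 [ 606.8 -176.2  178.3] [ 589.4 -190.8  166.9] [ 625.8 -151.9  181. ]
side plate 3752 [551.7 -67.4] [188.1 270.4] 14.2
side lever 449 [566.  -66.2 158.8] 87.6
```

View pics/crop.png

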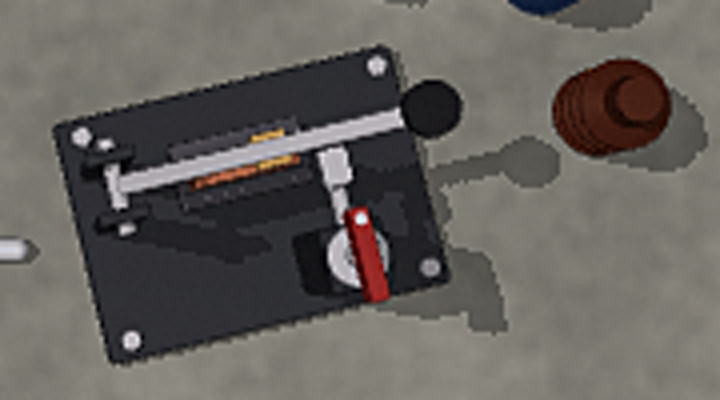

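The crop shows the gauge at yaw 14°, with the bar along its x axis at about (509,-122). The tool is already aligned across the bar, so I'll move over it.

Request:
{"fn": "send_rows", "kwargs": {"increments": [[36, -28, 0, 0, 0, 0], [36, -28, 0, 0, 0, 0], [36, -28, 0, 0, 0, 0], [36, -28, 0, 0, 0, 0], [36, -28, 0, 0, 0, 0]], "grip": -1}}

```text
time: 0.72
tool_pos: [287.1, -400.9, 230.9]
tcp_rot: [-180.0, 0.0, 14.1]
ft_force: [1.3, -0.3, 0.5]
finger_gap: 85.2
grip_force: 0.0
```

Request:
{"fn": "send_rows", "kwargs": {"increments": [[36, -28, 0, 0, 0, 0], [36, -28, 0, 0, 0, 0], [36, -28, 0, 0, 0, 0], [36, -28, 0, 0, 0, 0], [36, -28, 0, 0, 0, 0]]}}

```text
time: 1.35
tool_pos: [427.6, -221.3, 231.0]
tcp_rot: [-180.0, 0.0, 14.1]
ft_force: [-0.3, -0.7, -0.3]
finger_gap: 85.2
grip_force: 0.0
```

Request:
{"fn": "send_rows", "kwargs": {"increments": [[36, -28, 0, 0, 0, 0], [36, -28, 0, 0, 0, 0], [31, -22, 0, 0, 0, 0], [0, 0, 0, 0, 0, 0], [0, 0, 0, 0, 0, 0]]}}

```text
time: 1.98
tool_pos: [507.5, -122.2, 230.8]
tcp_rot: [-180.0, 0.1, 14.1]
ft_force: [0.1, 0.5, 0.1]
finger_gap: 84.9
grip_force: 0.0
```

Run:
```python
from h import *
s=r.snapshot("wrist"); im=s["img"]; W=world(s); h=cv2.cvtColor(im,cv2.COLOR_BGR2HSV)
cv2.imwrite("pics/w1.png",im)
m=((h[...,0]<8)|(h[...,0]>172))&(h[...,1]>130)&(h[...,2]>50)&(W[...,2]>150)&(W[...,2]<215)&(abs(W[...,0]-509)<60)&(abs(W[...,1]+122)<60)
q=W[m]; t=q[q[:,2]>190]
for x in(q,t):
  if len(x)>9: print(len(x),x.min(0).round(1),x.max(0).round(1),[np.round(k,1) for k in cv2.minAreaRect(x[:,:2].astype(np.float32))])
```

```text
1977 [ 478.4 -134.9  170.5] [ 540.7 -108.   197.1] [array([ 509.6, -121.7]), array([62.7, 13.7]), np.float64(14.3)]
1854 [ 478.4 -134.9  190. ] [ 540.6 -108.1  197.1] [array([ 509.5, -121.7]), array([62.7, 13.7]), np.float64(14.4)]
```

View pics/w1.png

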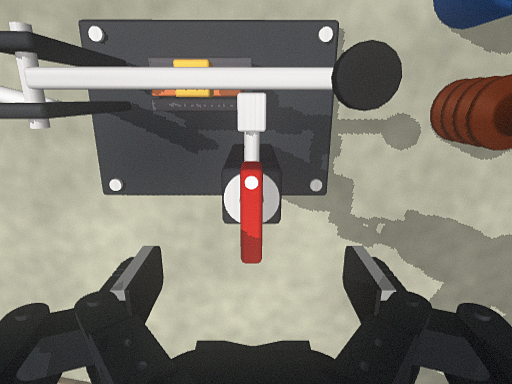

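The wrist view shows the red bar at (251,212), centred between the fingers with nothing blocking the way down. Its measured centre is (509.5,-121.7).

Request:
{"fn": "send_rows", "kwargs": {"increments": [[2, 0, 17, 0, 0, 0], [0, 0, 17, 0, 0, 0], [0, 0, 17, 0, 0, 0], [0, 0, 17, 0, 0, 0], [0, 0, 0, 0, 0, 0]]}}

```text
time: 2.65
tool_pos: [508.5, -121.1, 160.9]
tcp_rot: [-179.9, 0.2, 14.1]
ft_force: [0.2, 0.2, -0.0]
finger_gap: 85.1
grip_force: 0.0
```

Request:
{"fn": "send_rows", "kwargs": {"increments": [[0, 0, 0, 0, 0, 0], [0, 0, 0, 0, 0, 0], [0, 0, 0, 0, 0, 0], [0, 0, 0, 0, 0, 0], [0, 0, 0, 0, 0, 0]], "grip": 1, "grip_force": 100}}

```text
time: 3.28
tool_pos: [510.0, -120.6, 164.1]
tcp_rot: [-179.9, -0.0, 14.1]
ft_force: [-3.8, 6.3, 6.6]
finger_gap: 12.5
grip_force: 97.9
```

Request:
{"fn": "send_rows", "kwargs": {"increments": [[0, 0, 0, 0, 0, 0], [0, 0, 0, 0, 0, 0], [0, 0, 0, 0, 0, 0]]}}

```text
time: 3.65
tool_pos: [510.0, -120.6, 164.1]
tcp_rot: [-179.9, -0.0, 14.1]
ft_force: [-2.2, 6.4, 5.4]
finger_gap: 12.5
grip_force: 97.9
```

Request:
{"fn": "send_rows", "kwargs": {"increments": [[0, 0, 0, 0, 0, -0.05], [0, 0, 0, 0, 0, -0.08], [0, 0, 0, 0, 0, -0.08], [0, 0, 0, 0, 0, -0.08], [0, 0, 0, 0, 0, -0.08]]}}

```text
time: 4.28
tool_pos: [509.9, -120.3, 164.2]
tcp_rot: [-179.9, -0.1, 35.5]
ft_force: [-3.9, 6.1, 6.8]
finger_gap: 12.5
grip_force: 98.6
```

Request:
{"fn": "send_rows", "kwargs": {"increments": [[0, 0, 0, 0, 0, -0.1], [0, 0, 0, 0, 0, -0.1], [0, 0, 0, 0, 0, -0.1], [0, 0, 0, 0, 0, -0.1], [0, 0, 0, 0, 0, -0.1]]}}

```text
time: 4.9
tool_pos: [509.6, -120.1, 164.1]
tcp_rot: [-179.9, -0.1, 64.2]
ft_force: [-6.6, 7.7, 9.1]
finger_gap: 12.7
grip_force: 98.7
```

Run:
```python
from h import *
s=r.sense(); print(s['tcp_rot'],s['tool_pos'],s['ft_force'],s['wrist_torque'])
s=r.snapshot("side"); W=world(s); h=cv2.cvtColor(s["img"],cv2.COLOR_BGR2HSV)
cv2.imwrite("pics/s2.png",s["img"])
m=((h[...,0]<8)|(h[...,0]>172))&(h[...,1]>130)&(h[...,2]>50)&(W[...,2]>160)&(W[...,2]<205)&(abs(W[...,0]-509)<60)&(abs(W[...,1]+122)<60)
q=W[m]; print(len(q)); 
if len(q)>9: print([np.round(k,1) for k in cv2.minAreaRect(q[:,:2].astype(np.float32))])
```

```text
[-1.79902138e+02 -1.01489536e-01  6.41536767e+01] [ 509.58614964 -120.13126073  164.11980662] [-6.6224729   7.66118248  9.08240002] [ 1.32427962  0.97925159 -0.0662361 ]
159
[array([ 501.8, -130.6]), array([45.9, 18.9]), np.float64(88.0)]
```

Request:
{"fn": "send_rows", "kwargs": {"increments": [[0, 0, 0, 0, 0, -0.1], [0, 0, 0, 0, 0, -0.1], [0, 0, 0, 0, 0, -0.1], [0, 0, 0, 0, 0, -0.06], [0, 0, 0, 0, 0, 0]]}}

```text
time: 5.58
tool_pos: [509.3, -120.0, 164.1]
tcp_rot: [-179.9, -0.1, 84.7]
ft_force: [-7.5, 7.6, 10.4]
finger_gap: 12.4
grip_force: 98.7
```

```bash
python3 -c "
from h import *
s=r.sense(); print(s['tcp_rot'],s['wrist_torque'])"
```

```text
[-1.79908228e+02 -1.33065052e-01  8.46535540e+01] [ 1.33397603  1.16079064 -0.01424303]
```

Request:
{"fn": "send_rows", "kwargs": {"increments": [[0, 0, 0, 0, 0, -0.03], [0, 0, 0, 0, 0, -0.02], [0, 0, 0, 0, 0, 0]]}}

```text
time: 5.95
tool_pos: [509.3, -120.1, 164.1]
tcp_rot: [-179.9, -0.1, 87.4]
ft_force: [-7.7, 8.1, 10.5]
finger_gap: 12.4
grip_force: 106.9
```

```bash
python3 -c "
from h import *
s=r.sense(); print(s['tcp_rot'],s['wrist_torque'])"
```

```text
[-1.79912929e+02 -1.49665499e-01  8.74261393e+01] [ 1.40042586  1.27741813 -0.71949061]
```

The moment rose to 0.72 N m at 73° of turn, which is the end stop. Next I'll open the fingers and go up.

Request:
{"fn": "send_rows", "kwargs": {"increments": [[0, 0, 0, 0, 0, 0], [0, 0, 0, 0, 0, 0], [0, 0, 0, 0, 0, 0], [0, 0, 0, 0, 0, 0]], "grip": -1}}

```text
time: 6.45
tool_pos: [510.0, -121.7, 163.3]
tcp_rot: [180.0, 0.0, 87.4]
ft_force: [0.1, 0.5, 1.1]
finger_gap: 83.4
grip_force: 0.0
```

Request:
{"fn": "send_rows", "kwargs": {"increments": [[0, 0, -20, 0, 0, 0], [0, 0, -20, 0, 0, 0], [0, 0, -20, 0, 0, 0], [0, 0, -20, 0, 0, 0], [0, 0, 0, 0, 0, 0]]}}

```text
time: 7.08
tool_pos: [511.2, -122.0, 246.0]
tcp_rot: [179.8, 0.1, 87.4]
ft_force: [1.1, -0.1, 0.3]
finger_gap: 85.2
grip_force: 0.0
```

Run:
```python
from h import *
s=r.sense(); print(s['tool_pos'],s['tcp_rot'],s['ft_force'],s['finger_gap'])
s=r.snapshot("wrist"); im=s["img"]; W=world(s); h=cv2.cvtColor(im,cv2.COLOR_BGR2HSV)
cv2.imwrite("pics/w2.png",im)
m=((h[...,0]<8)|(h[...,0]>172))&(h[...,1]>130)&(h[...,2]>50)&(W[...,2]>190)&(W[...,2]<215)&(abs(W[...,0]-509)<60)&(abs(W[...,1]+122)<60)
q=W[m]; print(len(q),[np.round(k,1) for k in cv2.minAreaRect(q[:,:2].astype(np.float32))])
d=(im.max(-1)<70)&(abs(W[...,0]-607)<40)&(abs(W[...,1]+168)<40)&(W[...,2]>165)&(W[...,2]<190)
q=W[d]; print(len(q),np.median(q,0),q.min(0),q.max(0),cv2.minEnclosingCircle(q[:,:2].astype(np.float32)))
```

```text
[ 511.17585696 -122.02737584  245.95529   ] [1.79766808e+02 7.13453272e-02 8.74218993e+01] [ 1.09592826 -0.08284667  0.26309267] 85.17028186421132
1635 [array([ 508.8, -121.4]), array([63.1, 13.6]), np.float64(85.5)]
1463 [ 610.18810773 -160.53687553  178.70422413] [ 589.38621269 -186.06365487  165.8064481 ] [ 627.06929331 -149.27701889  181.12588781] ((608.0758056640625, -168.8375244140625), 20.216455459594727)
```

View pics/w2.png

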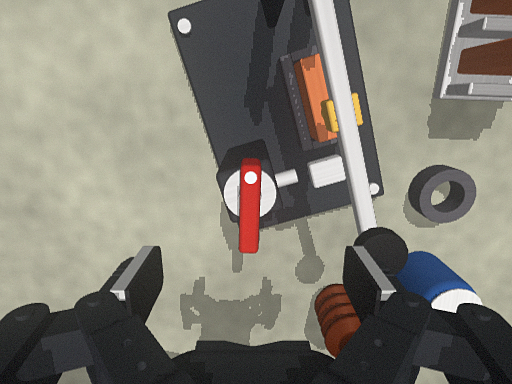

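The bar is at 85.5°, which is 1.25 rad from locked, so the knob is fully open; the view shows it vertical at (250,205) with the bolt drawn back. The pad is at (608,-169), top 178 mm. I'll shut the fingers and go above it.

Request:
{"fn": "send_rows", "kwargs": {"increments": [[-10, 25, 0, 0, 0, 0], [-11, 25, 0, 0, 0, 0], [-11, 25, 0, 0, 0, 0], [-11, 23, 0, 0, 0, 0], [0, 0, 0, 0, 0, 0]], "grip": 1, "grip_force": 40}}

```text
time: 7.75
tool_pos: [605.9, -169.3, 241.1]
tcp_rot: [-179.8, -0.0, 87.4]
ft_force: [-0.0, 0.3, 0.2]
finger_gap: -0.1
grip_force: 0.0
```

Request:
{"fn": "send_rows", "kwargs": {"increments": [[0, 0, 20, 0, 0, 0], [0, 0, 20, 0, 0, 0], [0, 0, 14, 0, 0, 0], [0, 0, 0, 0, 0, 0], [0, 0, 0, 0, 0, 0]]}}

```text
time: 8.38
tool_pos: [606.1, -168.9, 189.9]
tcp_rot: [180.0, 0.0, 87.4]
ft_force: [-0.7, 0.2, 0.8]
finger_gap: -0.2
grip_force: 0.0
```

Request:
{"fn": "send_rows", "kwargs": {"increments": [[0, 1.5, 3, 0, 0, 0], [0, 0, 3, 0, 0, 0], [0, 0, 3, 0, 0, 0], [0, 0, 3, 0, 0, 0], [0, 0, 3, 0, 0, 0]]}}

```text
time: 9.0
tool_pos: [607.5, -169.2, 174.2]
tcp_rot: [180.0, 0.0, 87.4]
ft_force: [-0.1, -2.0, 2.0]
finger_gap: -0.1
grip_force: 0.5
```

Request:
{"fn": "send_rows", "kwargs": {"increments": [[0, 0, 2, 0, 0, 0], [0, 0, 2, 0, 0, 0], [0, 0, 2, 0, 0, 0], [0, 0, 2, 0, 0, 0], [0, 0, 2, 0, 0, 0]]}}

```text
time: 9.62
tool_pos: [607.4, -169.0, 164.2]
tcp_rot: [180.0, 0.0, 87.4]
ft_force: [0.8, -1.0, 0.2]
finger_gap: -0.1
grip_force: 0.5
```

Request:
{"fn": "send_rows", "kwargs": {"increments": [[0, 0, 2.4, 0, 0, 0], [0, 0, 2.4, 0, 0, 0], [0, 0, 2.4, 0, 0, 0], [0, 0, 2.4, 0, 0, 0], [0, 0, 2.4, 0, 0, 0]]}}

```text
time: 10.25
tool_pos: [607.4, -169.0, 152.1]
tcp_rot: [180.0, 0.0, 87.4]
ft_force: [0.7, -1.4, -0.9]
finger_gap: -0.2
grip_force: 0.5
```

Request:
{"fn": "send_rows", "kwargs": {"increments": [[0, 0, 1, 0, 0, 0], [0, 0, 1, 0, 0, 0], [0, 0, 1, 0, 0, 0], [0, 0, 0, 0, 0, 0], [0, 0, 0, 0, 0, 0]]}}

```text
time: 10.88
tool_pos: [607.3, -168.9, 149.2]
tcp_rot: [-180.0, -0.0, 87.4]
ft_force: [0.7, -0.2, 0.4]
finger_gap: -0.1
grip_force: 0.1
```

Run:
```python
from h import *
s=r.sense(); print(s['tool_pos'],s['ft_force'],s['wrist_torque'])
s=r.snapshot("side"); cv2.imwrite("pics/s3.png",cv2.resize(s["img"][190:330,190:340],None,fx=4,fy=4,interpolation=cv2.INTER_CUBIC))
```

```text
[ 607.32262194 -168.89647872  149.18459415] [ 0.70280609 -0.23938742  0.35220571] [0.01627805 0.01925419 0.00071713]
```

View pics/s3.png

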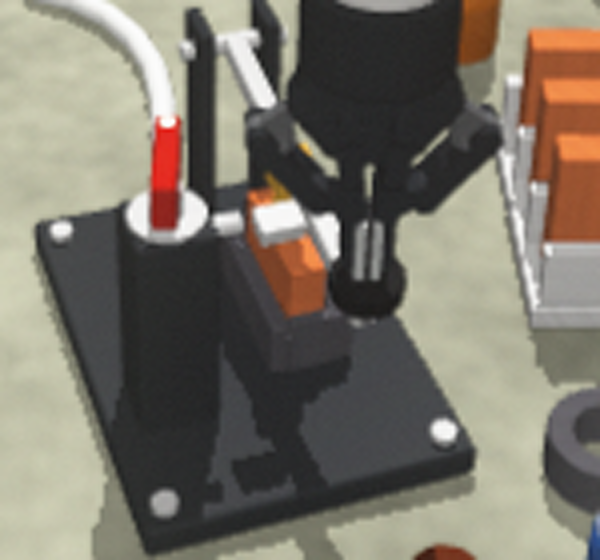

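The lever is following the fingers down: the shut tips are on the pad at (365,280) and the bolt is clear of the lug. From here I go in small steps.

Request:
{"fn": "send_rows", "kwargs": {"increments": [[0, 0, 0.6, 0, 0, 0], [0, 0, 0.6, 0, 0, 0], [0, 0, 0.6, 0, 0, 0], [0, 0, 0.6, 0, 0, 0], [0, 0, 0.6, 0, 0, 0]]}}

```text
time: 11.55
tool_pos: [607.4, -169.0, 146.2]
tcp_rot: [-180.0, -0.0, 87.4]
ft_force: [-0.2, 0.3, 1.3]
finger_gap: 0.6
grip_force: 0.4
```

Request:
{"fn": "send_rows", "kwargs": {"increments": [[0, 0, 0.6, 0, 0, 0], [0, 0, 0.6, 0, 0, 0], [0, 0, 0.6, 0, 0, 0], [0, 0, 0.6, 0, 0, 0], [0, 0, 0.6, 0, 0, 0]]}}

```text
time: 12.18
tool_pos: [607.4, -169.0, 143.3]
tcp_rot: [180.0, 0.0, 87.4]
ft_force: [-0.8, 1.0, 0.9]
finger_gap: 0.2
grip_force: 0.4
```

Request:
{"fn": "send_rows", "kwargs": {"increments": [[0, 0, 0.6, 0, 0, 0], [0, 0, 0.6, 0, 0, 0], [0, 0, 0.6, 0, 0, 0], [0, 0, 0.6, 0, 0, 0], [0, 0, 0, 0, 0, 0]]}}

```text
time: 12.8
tool_pos: [607.4, -169.0, 140.8]
tcp_rot: [-180.0, 0.0, 87.4]
ft_force: [0.4, 0.5, 0.3]
finger_gap: -0.1
grip_force: 0.2
```

Request:
{"fn": "send_rows", "kwargs": {"increments": [[0, 0, 0.5, 0, 0, 0], [0, 0, 0.5, 0, 0, 0], [0, 0, 0.5, 0, 0, 0], [0, 0, 0.5, 0, 0, 0], [0, 0, 0.5, 0, 0, 0]]}}

```text
time: 13.42
tool_pos: [607.4, -169.0, 138.4]
tcp_rot: [-180.0, -0.0, 87.4]
ft_force: [-0.1, 0.6, 1.2]
finger_gap: 0.0
grip_force: 0.4
```

Request:
{"fn": "send_rows", "kwargs": {"increments": [[0, 0, 0.5, 0, 0, 0], [0, 0, 0.5, 0, 0, 0], [0, 0, 0.5, 0, 0, 0], [0, 0, 0.5, 0, 0, 0], [0, 0, 0.5, 0, 0, 0]]}}

```text
time: 14.05
tool_pos: [607.4, -169.0, 135.9]
tcp_rot: [180.0, -0.0, 87.4]
ft_force: [-0.3, 0.4, 0.6]
finger_gap: 0.0
grip_force: 0.4
```

Request:
{"fn": "send_rows", "kwargs": {"increments": [[0, 0, 0.5, 0, 0, 0], [0, 0, 0.5, 0, 0, 0], [0, 0, 0.5, 0, 0, 0], [0, 0, 0.5, 0, 0, 0], [0, 0, 0.5, 0, 0, 0]]}}

```text
time: 14.68
tool_pos: [607.4, -169.0, 133.4]
tcp_rot: [180.0, 0.0, 87.4]
ft_force: [-0.4, 1.5, 0.1]
finger_gap: -0.2
grip_force: 0.4
```

Request:
{"fn": "send_rows", "kwargs": {"increments": [[0, 0, 0.5, 0, 0, 0], [0, 0, 0.5, 0, 0, 0], [0, 0, 0.5, 0, 0, 0], [0, 0, 0.5, 0, 0, 0], [0, 0, 0.5, 0, 0, 0]]}}

```text
time: 15.3
tool_pos: [607.4, -169.0, 130.8]
tcp_rot: [-180.0, 0.0, 87.4]
ft_force: [-0.9, 0.7, 0.5]
finger_gap: 0.2
grip_force: 0.4
```

Request:
{"fn": "send_rows", "kwargs": {"increments": [[0, 0, 0.5, 0, 0, 0], [0, 0, 0.5, 0, 0, 0], [0, 0, 0.5, 0, 0, 0], [0, 0, 0.5, 0, 0, 0], [0, 0, 0.5, 0, 0, 0]]}}

```text
time: 15.92
tool_pos: [607.4, -169.0, 128.4]
tcp_rot: [180.0, 0.0, 87.4]
ft_force: [-0.1, 0.3, 1.0]
finger_gap: 0.0
grip_force: 0.4
```

Request:
{"fn": "send_rows", "kwargs": {"increments": [[0, 0, 0.5, 0, 0, 0], [0, 0, 0.5, 0, 0, 0], [0, 0, 0.5, 0, 0, 0], [0, 0, 0.5, 0, 0, 0], [0, 0, 0.5, 0, 0, 0]]}}

```text
time: 16.55
tool_pos: [607.4, -169.0, 125.8]
tcp_rot: [180.0, -0.0, 87.4]
ft_force: [-0.3, 0.1, 1.7]
finger_gap: 0.0
grip_force: 0.4
```

Request:
{"fn": "send_rows", "kwargs": {"increments": [[0, 0, 0.5, 0, 0, 0], [0, 0, 0.5, 0, 0, 0], [0, 0, 0.5, 0, 0, 0], [0, 0, 0.5, 0, 0, 0], [0, 0, 0, 0, 0, 0]]}}

```text
time: 17.18
tool_pos: [607.4, -169.0, 123.8]
tcp_rot: [-180.0, -0.0, 87.4]
ft_force: [-1.0, 0.3, -0.2]
finger_gap: 0.0
grip_force: 0.3
```

Run:
```python
from h import *
f=[]
for i in range(6): r.snapshot("side"); f.append(r.sense()['ft_force'][2])
print(np.round(f,2),np.mean(f))
s=r.snapshot("side"); cv2.imwrite("pics/s4.png",cv2.resize(s["img"][190:330,190:340],None,fx=4,fy=4,interpolation=cv2.INTER_CUBIC))
```

```text
[ 1.09 -0.17  1.27  0.49 -0.28  0.2 ] 0.43216156385266297
```

View pics/s4.png

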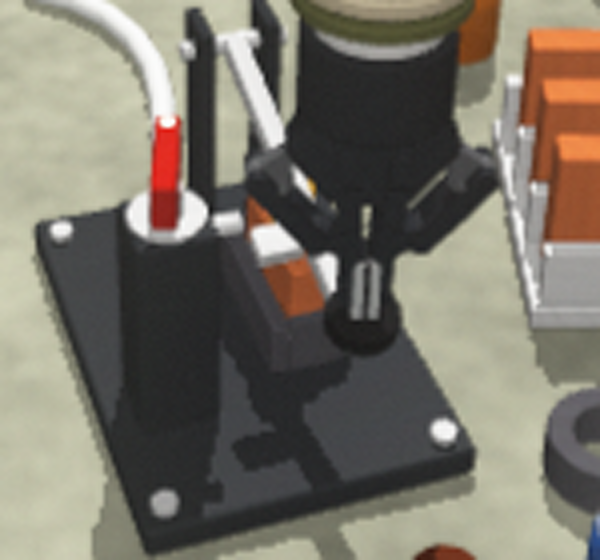

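The lever is lower, with the pad at (362,320) and the fingers still on it. The foot isn't on the shoe yet (mean force 0.4 N), so I keep going.

Request:
{"fn": "send_rows", "kwargs": {"increments": [[0, 0, 0.5, 0, 0, 0], [0, 0, 0.5, 0, 0, 0], [0, 0, 0.5, 0, 0, 0], [0, 0, 0.5, 0, 0, 0], [0, 0, 0, 0, 0, 0]]}}

```text
time: 18.15
tool_pos: [607.5, -169.0, 122.0]
tcp_rot: [180.0, 0.0, 87.4]
ft_force: [-0.6, 0.7, 3.4]
finger_gap: 0.2
grip_force: 1.2
```

```bash
cat > f.py <<'E'
from h import *
f=[]
for i in range(8): r.snapshot("side"); s=r.sense(); f.append(s['ft_force'][2])
print(np.round(f,2),np.mean(f),s['tool_pos'])
E
python3 f.py
```

```text
[3.33 3.04 3.48 3.62 3.86 4.37 3.51 3.88] 3.6362020007365197 [ 607.45774979 -168.99530674  121.97431966]
```

Request:
{"fn": "send_rows", "kwargs": {"increments": [[0, 0, 0.4, 0, 0, 0], [0, 0, 0.3, 0, 0, 0], [0, 0, 0, 0, 0, 0]]}}

```text
time: 18.92
tool_pos: [607.4, -169.0, 121.3]
tcp_rot: [180.0, -0.0, 87.4]
ft_force: [-0.6, 1.9, 4.2]
finger_gap: 0.3
grip_force: 1.7
```

```bash
python3 f.py
```

```text
[4.49 3.97 3.59 5.15 4.31 4.78 4.59 3.77] 4.330437839409077 [ 607.43908596 -168.97807519  121.25271072]
```

The pad force is 4.3 N, so the shoe carries roughly 6–8 N. I'll let go slowly, straight up.

Request:
{"fn": "send_rows", "kwargs": {"increments": [[0, 0, -0.5, 0, 0, 0], [0, 0, -1, 0, 0, 0], [0, 0, -2, 0, 0, 0], [0, 0, -4, 0, 0, 0], [0, 0, -8, 0, 0, 0]]}}

```text
time: 19.95
tool_pos: [607.1, -169.0, 136.7]
tcp_rot: [-180.0, -0.0, 87.4]
ft_force: [-1.1, -0.8, 0.2]
finger_gap: -0.4
grip_force: 0.0
```

Request:
{"fn": "send_rows", "kwargs": {"increments": [[0, 0, -20, 0, 0, 0], [0, 0, -30, 0, 0, 0], [0, 0, -30, 0, 0, 0], [0, 0, -30, 0, 0, 0], [0, 0, 0, 0, 0, 0]]}}

```text
time: 20.58
tool_pos: [609.4, -169.7, 252.2]
tcp_rot: [179.6, 0.1, 87.4]
ft_force: [-0.2, -0.7, 0.0]
finger_gap: -0.1
grip_force: 0.0
```

Request:
{"fn": "send_rows", "kwargs": {"increments": [[-30, 0, 0, 0, 0, 0], [-40, 0, 0, 0, 0, 0], [-40, 0, 0, 0, 0, 0], [0, 0, 0, 0, 0, 0], [0, 0, 0, 0, 0, 0]]}}

```text
time: 21.2
tool_pos: [602.2, -278.6, 246.2]
tcp_rot: [-180.0, -0.0, 87.4]
ft_force: [1.2, 0.1, 0.4]
finger_gap: 0.3
grip_force: 0.0
```

Run:
```python
from h import *
print(r.sense()['tool_pos'])
for n in("side","wrist","top"):
    s=r.snapshot(n); W=world(s); im=s["img"]
    d=(im.max(-1)<60)&(abs(W[...,0]-607)<30)&(abs(W[...,1]+172)<30)&(W[...,2]>85)&(W[...,2]<190)
    q=W[d]; print(n,len(q),np.nanmedian(q,0) if len(q) else 0)
    if n=="side": cv2.imwrite("pics/s5.png",cv2.resize(im[180:380,170:430],None,fx=3,fy=3,interpolation=cv2.INTER_CUBIC))
```

```text
[ 602.2233433  -278.55869878  246.24478685]
side 284 [ 607.37293051 -172.45050289  118.71758702]
wrist 2078 [ 607.60927821 -167.86380311  120.61449487]
top 155 [ 607.44614846 -165.08467633  119.27678112]
```

View pics/s5.png

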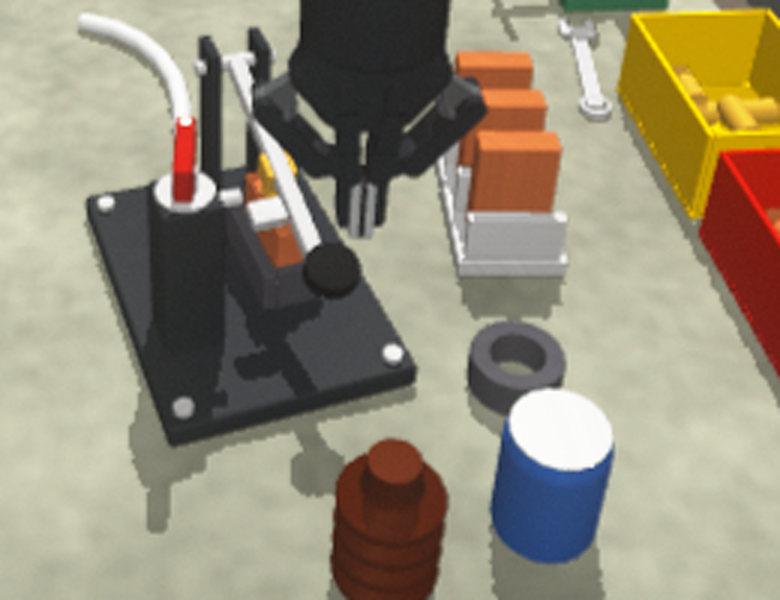

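The lever stayed down, with the pad near 119 mm at (330,270) and the brass foot on the copper. The knob is open, everything else is in place and the arm is clear, so I'm handing in.

```bash
python3 -c "
from bench import r
print(r.hand_in())"
```

```text
the job is handed in; nothing more can be done
None
```

I handed the job in: the knob is fully open (about 1.25 rad), and the brass foot was left resting lightly on the copper shoe. I estimate 6–8 N on the shoe at most, everything else stayed where it stood, and the arm is clear.

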